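# Shut two kit cases, each with its own snap lid

### The arm

A 7-joint arm with a two-finger parallel gripper is mounted at the origin on a cart in front of the work surface, level with it; the furniture and walls round the work are solid. World frame = base frame: x ahead of the robot, y to its left, z up, the work surface at z = 0. Lengths are in mm, angles in rad, forces in N, time in s.
With the tool pointing down it reaches from about 400 to 875 mm from the base axis. Payload 4.4 kg.
Tool frame: the origin (TCP) lies on the centre line of the jaws, within the pads' length; the fingertips stand 14 mm ahead of it and the grasp point (between the pads) lies 5 mm behind it (tips_ahead is the distance from the TCP to the fingertips, in mm); z points along the fingers, y is the line along which they close (so a half turn about z gives the same grasp; the last joint's range is limited). The gripper opens to 85 mm and grips with 20 to 120 N. Pads are 22 mm wide; open, the fingers measure 114 mm over their backs; the gripper's body (76 mm by 85 mm) begins 54 mm behind the grasp point. The pads swing forward as they close: fully open they stand 13 mm farther back than shut.
Start: joints at [-1.308, 0.628, 0.038, 1.517, -0.027, 0.996, -0.02], TCP at [209.867, 615.202, 245.313] pointing down, gripper open.
Joint ranges: [-3.06, 3.06], [-0.37, 2.12], [-1.25, 1.32], [0.18, 2.47], [-1.1, 4.24], [0.23, 1.98], [-2.94, 2.94]. Speed limits (rad/s): [2.57, 2.57, 3.14, 3.14, 3.14, 3.14, 3.14].

### API

Orientations are given as [roll, pitch, yaw] about the fixed x, y, z axes, in that order (R = Rz(yaw) Ry(pitch) Rx(roll)).
In Python, from cell import * gives the robot as it stands.
- The arm moves only by the tool move_arm, never from a script. Its argument "rows" is text: rows parted by semicolons, each of 7 numbers parted by spaces: the shift along the tool's x, y, z scaled (see below), then the turn, a rotation vector about the tool's x, y, z scaled (see below), then the closure, from -1 (fully open) to 1 (shut). A call has 1 to 12 rows; each row is the pose to reach, as a shift and turn from the pose commanded when the call began, along the tool's axes at that moment; what a row does not reach only later rows make up. The controller multiplies each number of a shift by 0.3 m and each number of a turn by pi/2 rad. A row lasts 1/12 s, in which the tool goes at most 41.7 mm and 7.16 degrees, less where a joint would pass 70% of its speed; a pose out of reach is approached as far as the arm can. A call with a number of a shift or a turn outside -1 to 1 is refused whole. A call with a gripper value outside its range is refused whole. The fingers move at their own pace and stop on an object; the grip force is fixed at half the most. Time passes only in rows, so rows that repeat a pose let the fingers close. It gives the time, the measured TCP pose, the force, the opening and the grip force at its end, in the units of the state.
- read_state(): the state, without advancing time (a new reading comes with each control period).
- get_image(name): name is "side" or "top"; returns a dict with "img" (420x560x3 uint8, red, green, blue), "vfov" (degrees; the focal length in pixels is half the picture's height over the tangent of half this angle, whatever the lens; pixels are square), "cx", "cy" (the principal point, pixels), "k1" (the pictures are not rectified: a ray, as slopes to the right and down, at radius r is drawn at 1 + k1 r^2 times it, then the intrinsics apply), "extrinsics" (4x4, takes a point from camera to world coordinates). Camera axes: x right, y up, looking along -z (the intrinsics and any distortion apply to the point x, -y, -z); pixel columns grow to the right and rows downward; lengths in mm; the calibration is good to about 2 mm. A picture is of the moment at which its call begins. There is no depth.
- finish_job(): hands the job in; it is judged then, once.
The state is a dict: "clock": time; "qpos": joint angles; "qd": joint speeds; "tau": joint torques, N m; "eef_pos": TCP position; "tool_rot": TCP orientation; "force": force on the tool from outside, world axes, zero at the start; "torque": the same for the moment, N m; "width": finger opening in mm; "gripper_force": force on a finger pad.
Only numpy, scipy, OpenCV 4.12 (cv2) and the standard library are available. Lean on these libraries where they do the work, as an engineer would, in place of code of your own. Each camera call takes 0.05 s, during which the arm holds its last target. There are 200 camera calls.

### The job

Two kit cases, a blue and an orange one, are clamped open on short rails on the bench, somewhere along them, and their lids lie about. Close each case with the lid of its own colour: tilt the lid, feel its tongue under the lip at the near end of the case until it stops, lower the far end and press it down until the spring catch snaps over it and the lid lies fully home. Force nothing, and do not disturb the other things on the bench.

Things in the scene. Friction and masses are not known exactly. Their poses are not given: they have to be found in the camera images.
- blue_rail: fixed aluminium rail, 206 mm long (x), 34 mm wide, 6 mm high; origin: centre of its underside. On it the open blue case (a torch inside) is clamped, parallel, y centred, its middle anywhere in x = -20 to +20 mm: not reported, feel or look for it. Inner 150 mm long, 74 mm wide, walls 8 mm, rim 54 mm above the bench. Lid home: its underside 46 mm above the bench, 1 mm play in x, 2 in y
- blue_rail_near (a point): near (-x) end of the rail's top, 6 mm up. At the case's near end, over the opening, a fixed lip (underside 52, top 56 mm above the bench) reaches 10 mm inward (+x) from the end wall's inner face; free below it to 38 mm. A level lid is 8 mm too long: tilt it 20 degrees, tongue down, lower its tip to 41 mm in the opening, slide it -x to the wall
- blue_rail_far (a point): far (+x) end of the rail's top, 6 mm up. In the middle of the case's far end wall a steel spring catch in a black housing (top 63 mm above the bench) juts 5 mm inward; its sloping nose, lowest 52 mm up, yields and snaps over the lid's rim at 5 to 15 N. Until then the lid stands about 10 mm proud at this end. The long walls have a chamfer inside the top; ledges begin 35 mm from the near wall
- blue_lid: loose blue lid, 148 mm long (x), 70 mm wide (y), lying right way up, about 120 g. Origin: centre of its underside, z up. Plate 8 mm thick; upper 4 mm end 18 mm before the -x tip and 9 mm before the +x edge, lower 4 mm are 16 mm narrower up to 37 mm from the tip. Black bar grip on top, centred, 70 mm along x, 14 mm wide, 8 to 34 mm above the underside; grip it across y
- blue_tongue (a point): tip, underside, of the blue lid's tongue at its -x end (13 mm long, 36 mm wide, 4 mm thick), which goes under the case's lip
- blue_rim (a point): middle, underside, of the blue lid's +x edge, whose 4 mm thick rim goes under the spring catch
- orange_rail: fixed aluminium rail, 184 mm long (x), 34 mm wide, 6 mm high; origin: centre of its underside. On it the open orange case (a brass tee inside) is clamped, parallel, y centred, its middle anywhere in x = -20 to +20 mm: not reported, feel or look for it. Inner 128 mm long, 60 mm wide, walls 8 mm, rim 54 mm above the bench. Lid home: its underside 46 mm above the bench, 1 mm play in x, 2 in y
- orange_rail_near (a point): near (-x) end of the rail's top, 6 mm up. At the case's near end, over the opening, a fixed lip (underside 52, top 56 mm above the bench) reaches 10 mm inward (+x) from the end wall's inner face; free below it to 38 mm. A level lid is 8 mm too long: tilt it 20 degrees, tongue down, lower its tip to 41 mm in the opening, slide it -x to the wall
- orange_rail_far (a point): far (+x) end of the rail's top, 6 mm up. In the middle of the case's far end wall a steel spring catch in a black housing (top 63 mm above the bench) juts 5 mm inward; its sloping nose, lowest 52 mm up, yields and snaps over the lid's rim at 5 to 15 N. Until then the lid stands about 10 mm proud at this end. The long walls have a chamfer inside the top; ledges begin 35 mm from the near wall
- orange_lid: loose orange lid, 126 mm long (x), 56 mm wide (y), lying right way up, about 120 g. Origin: centre of its underside, z up. Plate 8 mm thick; upper 4 mm end 18 mm before the -x tip and 9 mm before the +x edge, lower 4 mm are 16 mm narrower up to 37 mm from the tip. Black bar grip on top, centred, 70 mm along x, 14 mm wide, 8 to 34 mm above the underside; grip it across y
- orange_tongue (a point): tip, underside, of the orange lid's tongue at its -x end (13 mm long, 28 mm wide, 4 mm thick), which goes under the case's lip
- orange_rim (a point): middle, underside, of the orange lid's +x edge, whose 4 mm thick rim goes under the spring catch
- carton: small brown carton, 56x78 mm, 40 mm high, a bystander; origin under its centre
- tin: flat grey tin with a red top, 65 mm across, 28 mm high, a bystander; origin under its centre
- oring_pot: white pot with blue cap, 48 mm across, 50 mm high, a bystander; origin under its centre
- marker: marker pen lying between the cases, 128 mm long, 15 mm thick, a bystander; origin under its centre
Not all that is in view belongs to the job. Of the things shaped like the orange_lid, the orange one is meant.

How it is judged:
By the outcome, as a careful person would: the job done as asked, in the order asked, and still so for the second after the job is handed in, with the robot touching nothing.
It also fails if it takes over 61 s, if anything falls off the work surface, if the arm or the gripper's body presses on something with over 40 N, if the wrist force passes 120 N, or if a joint passes its speed limit or range.

## Working session

There is one attempt and no reset: what is moved stays moved. The work goes in short steps, Python scripts to look and compute and a tool call to move; the robot and the scene stay as the last step left them, time stands still between calls to the robot, and variables do not carry over. Pictures are saved under pics/ and viewed, at most 10 in all, crops included, and the job is handed in when it is done.

Besides the shell and the picture viewer there is one more tool, called after "Emit:" as name(argument=value, ...) on one line, values as JSON. move_arm: Moves the arm, as the interface text tells. Its arguments: {"type":"object","properties":{"rows":{"type":"string"}},"required":["rows"]}

```bash
mkdir -p pics; ls
cat > h.py <<'E'
from cell import *
import numpy as np, cv2
def save(n,f,crop=None,s=1):
    d=get_image(n); im=d["img"][:,:,::-1]
    np.savez(f"pics/{f}.npz",**d)
    if crop: x0,y0,x1,y1=crop; im=im[y0:y1,x0:x1]
    cv2.imwrite(f"pics/{f}.png",cv2.resize(im,None,fx=s,fy=s,interpolation=cv2.INTER_CUBIC)); return d
def ray(d,u,v):
    f=210/np.tan(np.radians(d["vfov"])/2); K=np.array([[f,0,d["cx"]],[0,f,d["cy"]],[0,0,1.]])
    p=cv2.undistortPoints(np.array([[[u,v]]],float),K,np.array([d["k1"],0,0,0,0.]))[0,0]
    E=np.array(d["extrinsics"]); r=E[:3,:3]@np.array([p[0],-p[1],-1]); return E[:3,3],r/np.linalg.norm(r)
def atz(d,u,v,z):
    o,r=ray(d,u,v); return o+r*(z-o[2])/r[2]
def proj(d,P):
    f=210/np.tan(np.radians(d["vfov"])/2); E=np.array(d["extrinsics"]); c=E[:3,:3].T@(np.array(P,float)-E[:3,3])
    a,b=c[0]/-c[2],-c[1]/-c[2]; k=1+d["k1"]*(a*a+b*b); return d["cx"]+f*a*k,d["cy"]+f*b*k
def tri(d1,p1,d2,p2):
    o1,r1=ray(d1,*p1);o2,r2=ray(d2,*p2)
    t=np.linalg.lstsq(np.c_[r1,-r2],o2-o1,rcond=None)[0]; a=o1+t[0]*r1;b=o2+t[1]*r2
    return (a+b)/2,np.linalg.norm(a-b)
E
python3 - <<'E'
from h import *
for n in("top","side"):
    d=save(n,n+"0",s=1.4); print(n,d["vfov"],d["cx"],d["cy"],d["k1"],np.round(d["extrinsics"],3).tolist())
print(read_state())
E
```

```text
pics
top 52.89816068364906 279.5785204492612 211.68157222926246 -0.10233297202439841 [[0.013, 0.996, -0.091, 441.202], [-1.0, 0.015, 0.019, -3.672], [0.02, 0.091, 0.996, 1233.158], [0.0, 0.0, 0.0, 1.0]]
side 56.71608033991471 279.1482782354034 212.5499519582933 -0.02969205297953947 [[0.988, 0.061, -0.14, 432.166], [-0.152, 0.511, -0.846, -899.291], [0.02, 0.857, 0.515, 579.57], [0.0, 0.0, 0.0, 1.0]]
{'clock': 0.1, 'qpos': array([-1.30780511,  0.62924104,  0.03842857,  1.51825604, -0.02703542,
        0.99631331, -0.01998464]), 'qd': array([-0.00048314, -0.00170302, -0.00105122, -0.00157027, -0.00040252,
       -0.00090711, -0.00101918]), 'tau': array([ 3.95959927e-03, -5.64544344e+01,  1.23063136e+00, -1.93977785e+01,
        1.12128735e-02,  5.36303764e-03,  1.16148968e-05]), 'eef_pos': array([209.66442872, 614.69286711, 244.4927108 ]), 'tool_rot': array([-3.13989165e+00, -2.29238244e-05,  2.81281087e+00]), 'force': array([-0.16444922, -0.28756401, -0.02268767]), 'torque': array([ 0.04047599, -0.01084048, -0.06503359]), 'gripper_force': 0.0, 'width': 85.77262963446715}
```

View pics/top0.png

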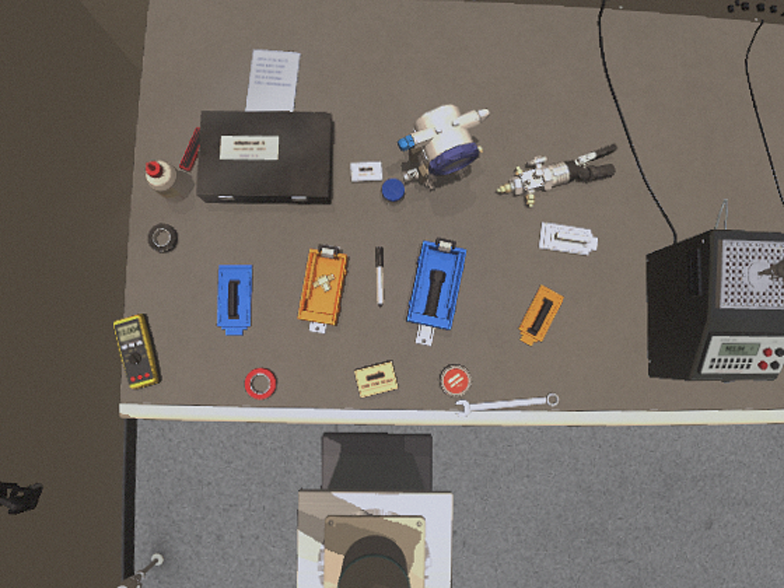

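View pics/side0.png

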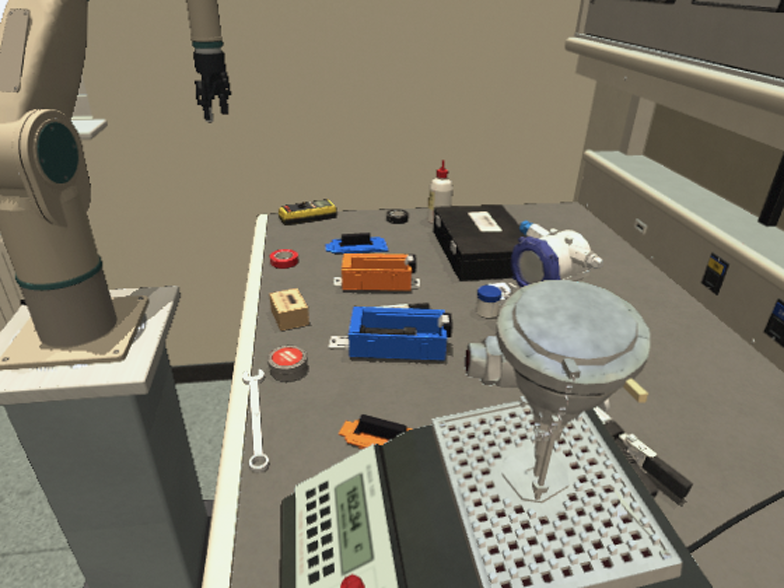

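Top view: the blue lid is at (234,300) and the orange lid at (541,314). A white look-alike lid is at (568,238), so that is the decoy. The orange case is at (323,287), the blue case at (436,285) and the marker at (379,276). Next I'll take enlarged crops to measure.

Run:
```python
import cv2
a=cv2.imread
t=cv2.resize(a("pics/top0.png"),(560,420),interpolation=cv2.INTER_AREA)
from h import *
d=save("top","top1",(150,165,410,255),3)
im=d["img"][:,:,::-1]
A=cv2.resize(im[165:250,150:280],None,fx=6,fy=6,interpolation=cv2.INTER_CUBIC)
# two stacked halves
B=cv2.resize(im[165:250,280:410],None,fx=6,fy=6,interpolation=cv2.INTER_CUBIC)
cv2.imwrite("pics/tA.png",A); cv2.imwrite("pics/tB.png",B)
d=save("side","side1",(225,155,340,325),3.5)
```

```text
(no output)
```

View pics/tA.png

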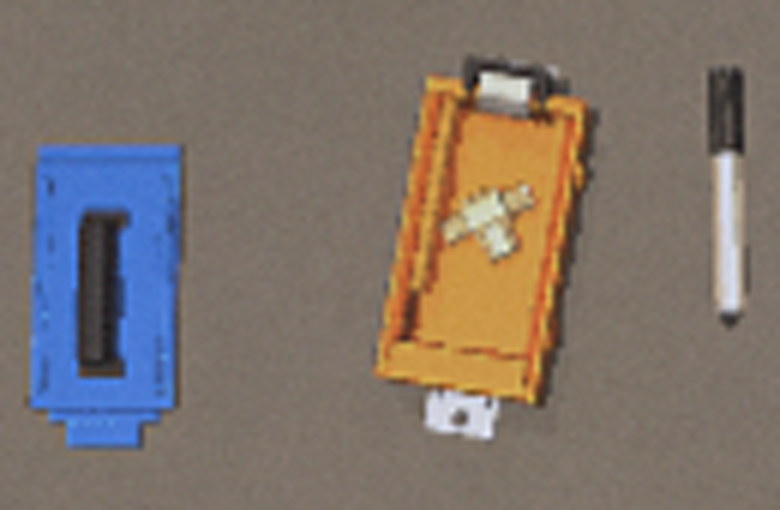

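View pics/tB.png

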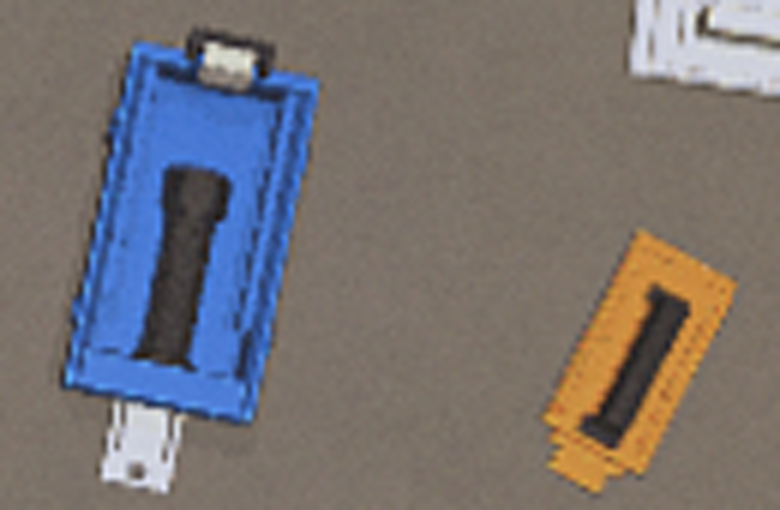

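View pics/side1.png

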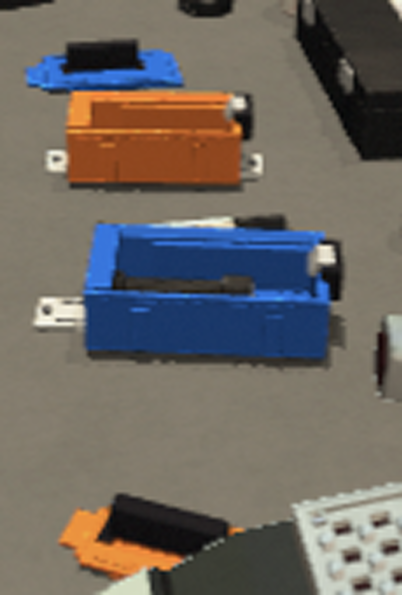

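Crops (6x, offset (150,165) / (280,165)): tA shows the blue lid with its tongue down (toward the robot) at (105,430) and its grip at (100,295). The orange case's catch is at (505,90) and its lip at (455,365). tB shows the blue case's catch at (230,60) and lip at (160,385), and the orange lid's grip at (638,368) and tongue at (580,475). The white decoy is at (710,40). In the side crop both cases and the blue lid are clear, while the orange lid is partly hidden. I'll now fit poses to the outlines.

```bash
cat > fit.py <<'E'
from h import *
from scipy.optimize import minimize
S=8
def hullmask(d,box,col):
    x0,y0,x1,y1=box
    im=cv2.resize(d["img"][y0:y1,x0:x1],None,fx=S,fy=S,interpolation=cv2.INTER_CUBIC)
    h=cv2.cvtColor(im,cv2.COLOR_RGB2HSV)
    r=((5,110,60),(24,255,255)) if col=="o" else ((102,120,50),(125,255,255))
    m=cv2.inRange(h,*map(np.array,r)); n,l,st,_=cv2.connectedComponentsWithStats(m)
    k=1+np.argmax(st[1:,4]); c=cv2.findContours((l==k).astype(np.uint8),0,2)[0]
    return cv2.convexHull(max(c,key=cv2.contourArea))
def model(d,box,pts,p):
    c,s=np.cos(p[2]),np.sin(p[2]); q=pts.copy(); q[:,0]=p[0]+c*pts[:,0]-s*pts[:,1]; q[:,1]=p[1]+s*pts[:,0]+c*pts[:,1]; q[:,2]+=p[3]
    uv=np.array([proj(d,a) for a in q]); uv=(uv-np.array(box[:2])+.5)*S-.5
    return cv2.convexHull(uv.astype(np.float32))
def fit(pts,views,p0,zfree):
    H=[(d,b,hullmask(d,b,c).astype(np.float32)) for d,b,c in views]
    def cost(p):
        p=np.r_[p[:2],p[2]/50,p[3] if zfree else 0.]; e=0
        for d,b,h in H:
            m=model(d,b,pts,p); a=cv2.intersectConvexConvex(m,h)[0]; A,B=cv2.contourArea(m),cv2.contourArea(h); e+=(A+B-2*a)/B
        return e
    x=np.array([p0[0],p0[1],p0[2]*50,0.])
    for _ in range(3):
        r=minimize(cost,x,method="Nelder-Mead",options=dict(initial_simplex=np.vstack([x]+[x+3*np.eye(4)[i] for i in range(4)]),xatol=.01,fatol=1e-6)); x=r.x
    return np.round([x[0],x[1],x[2]/50,x[3]],4),round(r.fun,4)
def bx(l,w,z0,z1): return np.array([[x,y,z] for x in(-l/2,l/2) for y in(-w/2,w/2) for z in(z0,z1)],float)
def lid(l,w,tw): 
    P=[[x,s*w/2,z] for x in(-l/2+18,l/2-9) for s in(-1,1) for z in(4,8)]+[[l/2,s*w/2,z] for s in(-1,1) for z in(0,4)]+[[-l/2,s*tw/2,z] for s in(-1,1) for z in(0,4)]
    P+=[[-l/2+37,s*w/2,0] for s in(-1,1)]+[[-l/2+13,s*(w/2-8),z] for s in(-1,1) for z in(0,4)]
    return np.array(P,float)
E
cat > f1.py <<'E'
from fit import *
T=dict(np.load("pics/top1.npz"));D=dict(np.load("pics/side1.npz"))
def g(u,v,z): return atz(T,u,v,z)
tb=(152,185,184,245);to=(208,172,252,236);tc=(286,165,338,240);tl=(365,195,408,252)
so=(240,178,300,212);sc=(245,215,328,262);sb=(230,163,282,184)
a=g(167,212,5)
for nm,pts,c,u,t,s,y in[("bluelid",lid(148,70,36),"b",(167,213),tb,sb,0.0),("blcase",bx(166,90,6,54),"b",(312,203),tc,sc,-.2),("orcase",bx(144,76,6,54),"o",(231,205),to,so,-.2),("orlid",lid(126,56,28),"o",(387,225),tl,None,-.5)]:
    q=g(*u,20); p0=[q[0],q[1],y]
    print(nm,"top",*fit(pts,[(T,t,c)],p0,False))
    if s:
        print("  side",*fit(pts,[(D,s,c)],p0,False)); print("  both,zfree",*fit(pts,[(T,t,c),(D,s,c)],p0,True))
    if "case" in nm: pass
E
python3 f1.py
```

```text
bluelid top [ 5.430491e+02  3.027617e+02  2.580000e-02 -1.475700e+00] 0.0324
  side [5.415602e+02 3.052374e+02 1.600000e-03 1.696500e+00] 0.0496
  both,zfree [5.416856e+02 3.029892e+02 1.330000e-02 3.725000e-01] 0.0874
blcase top [ 5.760671e+02 -1.166048e+02 -1.923000e-01  3.211700e+00] 0.0263
  side [ 5.756702e+02 -1.146072e+02 -1.855000e-01  5.594500e+00] 0.0109
  both,zfree [ 5.754209e+02 -1.163756e+02 -1.890000e-01  1.306300e+00] 0.0379
orcase top [ 5.686100e+02  1.153689e+02 -1.514000e-01  1.143200e+00] 0.0348
  side [ 5.666667e+02  1.155907e+02 -1.339000e-01  3.194000e+00] 0.0315
  both,zfree [ 5.682464e+02  1.147938e+02 -1.471000e-01  2.047000e-01] 0.0722
orlid top [ 5.168814e+02 -3.378752e+02 -4.886000e-01  4.670500e+00] 0.0227
```

```bash
cat > go.py <<'E'
import sys; from h import *
from scipy.spatial.transform import Rotation as R
# lid pose -> tool: yaw+pi; tilt deg (tongue down positive)
GX=12.; 
def toolR(psi,tilt): return R.from_rotvec(np.radians(-tilt)*np.array([-np.sin(psi),np.cos(psi),0]))*R.from_euler("xyz",[np.pi,0,psi+np.pi])
def rel(pos,Rt,show=True):
    s=read_state(); R0=R.from_euler("xyz",s["tool_rot"]); 
    d=R0.inv().apply(np.array(pos)-s["eef_pos"])/300; r=(R0.inv()*Rt).as_rotvec()/(np.pi/2)
    if show: print("shift",np.round(d,4),"turn",np.round(r,4),"| dist %.0f ang %.0f"%(np.linalg.norm(d)*300,np.linalg.norm(r)*90))
    return d,r
E
python3 - <<'E'
from go import *
p=np.array([542+12,303,110]); Rt=toolR(.013,0); rel(p,Rt)
E
```

```text
shift [-1.4216 -0.6127  0.4498] turn [-7.000e-04 -1.000e-04 -2.176e-01] | dist 484 ang 20
```

Emit:
move_arm(rows="-0.15 -0.06 0.05 0 0 -0.04 -1;-0.3 -0.12 0.1 0 0 -0.08 -1;-0.45 -0.18 0.15 0 0 -0.12 -1;-0.6 -0.24 0.2 0 0 -0.16 -1;-0.75 -0.3 0.24 0 0 -0.2 -1;-0.9 -0.38 0.28 0 0 -0.218 -1;-1 -0.43 0.3 0 0 -0.218 -1")

```text
clock: 0.78
eef_pos: [420.3, 427.2, 164.9]
tool_rot: [-3.141, -0.0, -3.126]
force: [0.5, -0.0, -0.5]
width: 85.1
gripper_force: 0.0
```

Run:
```python
from go import *
p=np.array([542+12,303,90]); Rt=toolR(.013,0); rel(p,Rt); s=read_state(); print(s["clock"],s["eef_pos"],s["qpos"],s["force"])
```

```text
shift [-0.4396 -0.4205  0.2495] turn [-0.0001 -0.0003  0.0014] | dist 197 ang 0
0.7833 [420.25672554 427.16200845 164.90302162] [-0.79498995  0.65146166 -0.07191786  1.74119747  0.0634676   0.75160098
  0.68731176] [ 0.54000914 -0.0185789  -0.53335806]
```

Emit:
move_arm(rows="0 0 0 0 0 0 -0.2;0 0 0 0 0 0 -0.2")

```text
clock: 0.95
eef_pos: [421.9, 425.1, 164.8]
tool_rot: [-3.139, -0.0, -3.135]
force: [-0.6, 1.6, 0.6]
width: 63.9
gripper_force: 0.0
```

Run:
```python
from go import *
p=np.array([542+12,303,90]); Rt=toolR(.013,0); rel(p,Rt); s=read_state(); print(s["clock"],s["eef_pos"],s["width"])
```

```text
shift [-0.4377 -0.4092  0.2505] turn [-0.0017 -0.0001 -0.004 ] | dist 195 ang 0
0.95 [421.87883821 425.07431435 164.82718011] 63.931723468592
```

Emit:
move_arm(rows="-0.438 -0.409 0.25 0 0 -0.004 -0.2;-0.438 -0.409 0.25 0 0 -0.004 -0.2;-0.438 -0.409 0.25 0 0 -0.004 -0.2;-0.438 -0.409 0.25 0 0 -0.004 -0.2;-0.438 -0.409 0.25 0 0 -0.004 -0.2;-0.438 -0.409 0.25 0 0 -0.004 -0.2;-0.438 -0.409 0.25 0 0 -0.004 -0.2;-0.438 -0.409 0.25 0 0 -0.004 -0.2")

```text
clock: 1.62
eef_pos: [551.0, 310.2, 90.9]
tool_rot: [3.14, -0.001, -3.12]
force: [-1.0, 0.4, 0.4]
width: 51.4
gripper_force: 0.0
```

Run:
```python
from go import *
p=np.array([542+12,303,27]); Rt=toolR(.013,0); rel(p,Rt); s=read_state(); print(s["clock"],s["eef_pos"],s["width"])
d=save("side","s2",(225,90,325,190),6)
```

```text
shift [-0.0097 -0.0246  0.2128] turn [ 0.0012 -0.0005  0.0058] | dist 64 ang 1
1.6167 [550.98054362 310.20583473  90.8590091 ] 51.40947782608235
```

View pics/s2.png

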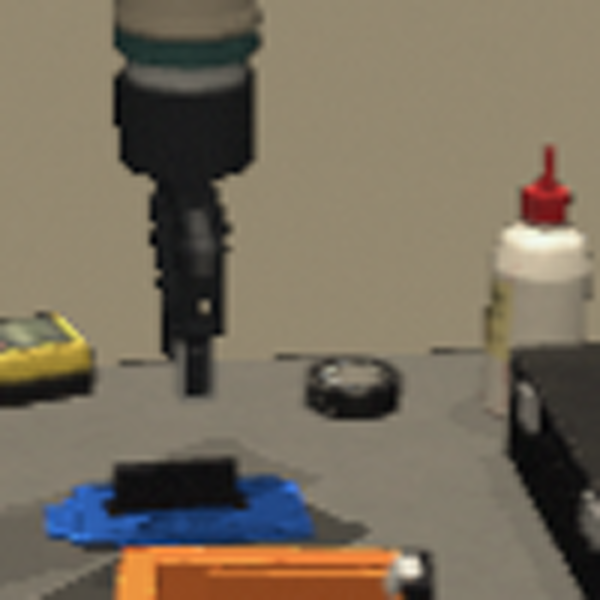

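The picture shows the fingers at (195,370) over the blue lid's grip (175,485), slightly towards +x as intended. I'll lower and grip.

Emit:
move_arm(rows="-0.01 -0.025 0.1 0 0 0.006 -0.2;-0.01 -0.025 0.2 0 0 0.006 -0.2;-0.01 -0.025 0.212 0 0 0.006 -0.2;-0.01 -0.025 0.212 0 0 0.006 0.2;-0.01 -0.025 0.212 0 0 0.006 0.5;-0.01 -0.025 0.212 0 0 0.006 1;-0.01 -0.025 0.212 0 0 0.006 1;-0.01 -0.025 0.212 0 0 0.006 1;-0.01 -0.025 0.212 0 0 0.006 1;-0.01 -0.025 0.212 0 0 0.006 1")

```text
clock: 2.5
eef_pos: [556.3, 302.0, 29.2]
tool_rot: [3.139, 0.003, -3.131]
force: [-0.6, 0.9, 7.6]
width: 12.4
gripper_force: 61.5
```

Run:
```python
from go import *
p=np.array([542+12,303,27]); Rt=toolR(.013,0); rel(p,Rt); s=read_state(); print(s["clock"],s["eef_pos"],s["width"],s["force"],s["gripper_force"])
```

```text
shift [0.0077 0.0035 0.0075] turn [ 0.0017  0.0018 -0.0013] | dist 3 ang 0
2.5 [556.3147424  301.97952703  29.24431796] 12.424253774447463 [-0.56626971  0.90191624  7.63099763] 61.45898222923279
```

```bash
cat >> go.py <<'E'
CASE=dict(b=(575.5,-116.4,-.189,75.,74.),o=(568.3,115.0,-.147,64.,63.))
def tipgo(c,s,z,tilt,gx,dz,dy=0,dpsi=0):
    x,y,psi,h,l=CASE[c]; psi=psi+dpsi; Rl=R.from_euler("z",psi)*R.from_euler("y",-tilt,degrees=True)
    e=np.array([np.cos(psi),np.sin(psi),0]); n=np.array([-e[1],e[0],0])
    tip=np.array([x,y,0])+e*(s-h)+n*dy+[0,0,z]
    return rel(tip+Rl.apply([l+gx,0,dz]),toolR(psi,tilt))
E
python3 - <<'E'
from go import *
tipgo("b",30,85,20,14,29.2)
E
```

```text
shift [-0.1401 -1.4126 -0.381 ] turn [ 0.0241 -0.2199  0.1257] | dist 441 ang 23
```

Emit:
move_arm(rows="0 0 -0.1 0 0 0 1;0 0 -0.2 0 0 0 1;0 0 -0.3 0 0 0 1;0 -0.1 -0.4 0 0 0.02 1;0 -0.22 -0.42 0 0 0.04 1;0 -0.34 -0.42 0 -0.04 0.06 1;0 -0.46 -0.42 0 -0.08 0.08 1;0 -0.58 -0.42 0 -0.12 0.1 1;0 -0.7 -0.42 0 -0.16 0.12 1;0 -0.82 -0.42 0 -0.2 0.12 1;0 -0.94 -0.42 0 -0.22 0.12 1;0 -1 -0.42 0 -0.22 0.12 1")

```text
clock: 3.5
eef_pos: [554.9, 45.7, 150.3]
tool_rot: [3.135, 0.296, 2.957]
force: [1.2, -0.8, -0.7]
width: 12.4
gripper_force: 60.4
```

Run:
```python
from go import *
tipgo("b",30,90,20,14,29.2); s=read_state(); print(s["clock"],s["eef_pos"],s["width"],s["force"],s["qpos"])
```

```text
shift [-0.2452 -0.5194  0.081 ] turn [ 0.0047 -0.0338  0.0023] | dist 174 ang 3
3.5 [554.93310495  45.68931681 150.25021031] 12.383853176188715 [ 1.17621896 -0.84231494 -0.70099375] [-0.10977977  0.54893286 -0.12040906  2.12974102  0.7376905   0.25088746
  0.48452141]
```

Emit:
move_arm(rows="-0.06 -0.13 0.02 0 -0.01 0 1;-0.12 -0.26 0.04 0 -0.02 0 1;-0.18 -0.39 0.06 0 -0.03 0 1;-0.245 -0.52 0.08 0.005 -0.034 0.002 1;-0.245 -0.52 0.08 0.005 -0.034 0.002 1;-0.245 -0.52 0.08 0.005 -0.034 0.002 1;-0.245 -0.52 0.08 0.005 -0.034 0.002 1")

```text
clock: 4.08
eef_pos: [602.4, -122.3, 147.2]
tool_rot: [-3.141, 0.348, 2.951]
force: [0.6, 2.1, -0.3]
width: 12.6
gripper_force: 60.4
```

```bash
cat > f2.py <<'E'
import sys
from fit import *
# relative fit: held lid in top view; z of tip, tilt from args
from go import *
E
python3 - <<'E'
from go import *
tipgo("b",30,90,20,14,29.2); s=read_state(); print(s["clock"],s["eef_pos"],s["width"],s["force"],s["qpos"])
T=save("top","t3",(275,150,345,255),5); D=save("side","s3")
im=lambda d,b:cv2.resize(d["img"][b[1]:b[3],b[0]:b[2],::-1],None,fx=4.5,fy=4.5,interpolation=cv2.INTER_CUBIC)
a=im(T,(270,155,350,250));b=im(D,(235,150,330,265)); H=max(a.shape[0],b.shape[0]); o=np.zeros((H,a.shape[1]+b.shape[1],3),np.uint8)
o[:a.shape[0],:a.shape[1]]=a;o[:b.shape[0],a.shape[1]:]=b; cv2.imwrite("pics/c3.png",o); print(o.shape)
E
```

```text
shift [-0.001   0.0025 -0.001 ] turn [-0.0007 -0.0009 -0.0012] | dist 1 ang 0
4.0833 [ 602.39048821 -122.29704829  147.16441137] 12.606638623870548 [ 0.5587043   2.05329705 -0.27666745] [ 0.38548483  0.61974498 -0.35246898  2.03324626  0.94908949  0.27545969
  0.61907751]
(518, 788, 3)
```

View pics/c3.png

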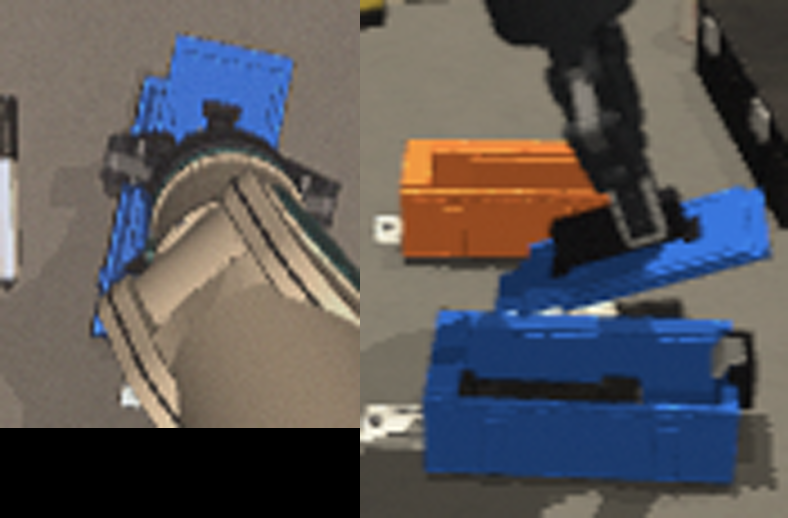

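The picture shows the lid held tilted above the case: top-view far corners at (178,37) and (293,62) in the crop, and the side-view far corner at (745,188). Now I'll compare these with the predicted pixels.

```bash
cat > f2.py <<'E'
from go import *
def chk(c,gx,dz,w,views,oy=0):
    s=read_state(); l=CASE[c][4]; R0=R.from_euler("xyz",s["tool_rot"]); Rl=R0*R.from_euler("xyz",[np.pi,0,np.pi]).inv()
    L=s["eef_pos"]-Rl.apply([gx,0,dz])
    for d,nm,pts in views:
        for q,uv in pts:
            P=L+Rl.apply(q); p=np.array(proj(d,P)); 
            # offset at same height, in case frame
            w_=atz(d,*uv,P[2])-P; psi=CASE[c][2]; print(nm,q,"pred",np.round(p,1),"seen",uv,"off x,y",np.round([w_[0]*np.cos(psi)+w_[1]*np.sin(psi),-w_[0]*np.sin(psi)+w_[1]*np.cos(psi)],1))
    return L,Rl
E
python3 - <<'E'
from f2 import *
T=dict(np.load("pics/t3.npz"));D=dict(np.load("pics/s3.npz"))
chk("b",14,29.2,70,[(T,"top",[((74,35,4),(309.4,163.0)),((74,-35,4),(335,168.6))]),(D,"side",[((74,35,4),(320.5-.5,191.6)),((74,-35,0),(325.8,207)),((-74,-18,0),(265.8,217.5))])])
# case corners, top view fit check
for z in(54,):
  x,y,psi,h,l=CASE["b"]
  for a in(-83,83):
    for b in(-45,45):
      P=[x+np.cos(psi)*a-np.sin(psi)*b,y+np.sin(psi)*a+np.cos(psi)*b,z]; print((a,b),np.round(proj(T,P),1),"in tB",np.round((np.array(proj(T,P))-[280,165]+.5)*6,0),"side",np.round(proj(D,P),1))
E
```

```text
top (74, 35, 4) pred [308.1 162.1] seen (309.4, 163.0) off x,y [-1.8 -3.9]
top (74, -35, 4) pred [334.1 167.4] seen (335, 168.6) off x,y [-2.6 -2.8]
side (74, 35, 4) pred [323.8 191.2] seen (320.0, 191.6) off x,y [-9.2 -2.8]
side (74, -35, 0) pred [326.2 207.2] seen (325.8, 207) off x,y [-0.9  0.6]
side (-74, -18, 0) pred [265.1 219.9] seen (265.8, 217.5) off x,y [ 0.8 10.9]
(-83, -45) [321.8 234.9] in tB [254. 422.] side [248.5 238.7]
(-83, 45) [290.4 228.4] in tB [ 65. 383.] side [252.2 218.5]
(83, -45) [333.  177.5] in tB [321.  78.] side [319.1 241.3]
(83, 45) [302.  171.1] in tB [135.  40.] side [317.3 220.9]
```

Run:
```python
from go import *
for z in(60,42): tipgo("b",27,z,20,14,29.2,dy=2.5)
```

```text
shift [0.041  0.002  0.0903] turn [ 0.0005 -0.0011  0.0014] | dist 30 ang 0
shift [0.0614 0.002  0.1467] turn [ 0.0005 -0.0011  0.0014] | dist 48 ang 0
```

Run:
```python
from go import *
s=read_state(); print(s["eef_pos"],s["tool_rot"],s["clock"])
for z in(60,42): tipgo("b",27,z,20,14,29.2,dy=1)
```

```text
[ 602.42000685 -119.60883278  147.1967827 ] [-3.14150458  0.34735563  2.95495613] 4.1833
shift [ 0.041  -0.003   0.0903] turn [ 0.0005 -0.0011  0.0014] | dist 30 ang 0
shift [ 0.0614 -0.003   0.1467] turn [ 0.0005 -0.0011  0.0014] | dist 48 ang 0
```

Emit:
move_arm(rows="0.02 -0.003 0.045 0 0 0 1;0.041 -0.003 0.09 0 0 0 1;0.05 -0.003 0.12 0 0 0 1;0.056 -0.003 0.135 0 0 0 1;0.061 -0.003 0.147 0 0 0 1;0.061 -0.003 0.147 0 0 0 1;0.061 -0.003 0.147 0 0 0 1")

```text
clock: 4.77
eef_pos: [600.2, -119.9, 99.2]
tool_rot: [-3.141, 0.347, 2.956]
force: [0.3, 0.6, -0.5]
width: 12.3
gripper_force: 60.4
```

Run:
```python
from go import *
s=read_state(); print(s["eef_pos"],s["tool_rot"],s["clock"],s["force"],s["torque"])
for q in(27,17,7,0,-5): tipgo("b",q,41.5,20,14,29.2,dy=1)
d=save("side","s4"); b=(235,150,335,265)
cv2.imwrite("pics/s4c.png",cv2.resize(d["img"][b[1]:b[3],b[0]:b[2],::-1],None,fx=5,fy=5,interpolation=cv2.INTER_CUBIC))
```

```text
[ 600.17172028 -119.92760374   99.21748411] [-3.14100955  0.34673665  2.95605298] 4.7667 [ 0.26393496  0.63158704 -0.50828842] [ 0.05693461  0.43370016 -0.00920455]
shift [ 0.0008 -0.0006  0.0004] turn [ 0.0004 -0.0015  0.0021] | dist 0 ang 0
shift [ 0.0321 -0.0005 -0.011 ] turn [ 0.0004 -0.0015  0.0021] | dist 10 ang 0
shift [ 0.0635 -0.0003 -0.0223] turn [ 0.0004 -0.0015  0.0021] | dist 20 ang 0
shift [ 0.0854 -0.0003 -0.0302] turn [ 0.0004 -0.0015  0.0021] | dist 27 ang 0
shift [ 0.1011 -0.0002 -0.0359] turn [ 0.0004 -0.0015  0.0021] | dist 32 ang 0
```

View pics/s4c.png

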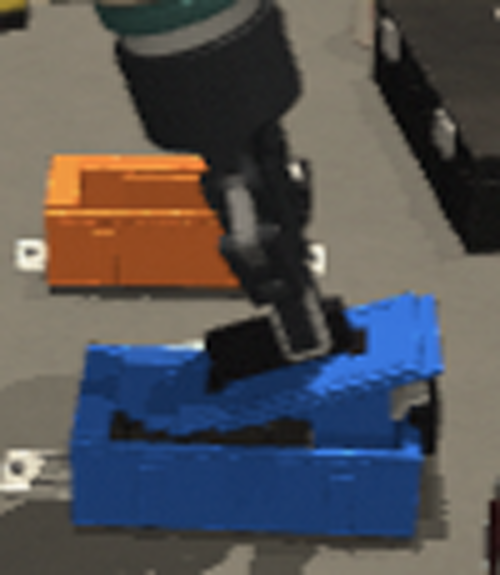

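The picture shows the lid tilted inside the blue case with its tongue in the opening at (150,430). No contact force. I'll slide it towards the lip.

Emit:
move_arm(rows="0.012 -0.0005 -0.004 0 0 0 1;0.026 -0.0005 -0.009 0 0 0 1;0.04 -0.0005 -0.014 0 0 0 1;0.052 -0.0005 -0.0185 0 0 0 1;0.063 -0.0005 -0.0225 0 0 0 1;0.063 -0.0005 -0.0225 0 0 0 1")

```text
clock: 5.32
eef_pos: [580.0, -117.7, 99.6]
tool_rot: [-3.141, 0.347, 2.954]
force: [-0.1, -1.3, -1.0]
width: 12.4
gripper_force: 60.4
```

Emit:
move_arm(rows="0.005 0 -0.0018 0 0 0 1;0.01 0 -0.0036 0 0 0 1;0.01 0 -0.0036 0 0 0 1")

```text
clock: 5.57
eef_pos: [577.2, -117.6, 99.2]
tool_rot: [-3.141, 0.347, 2.953]
force: [-1.0, 0.4, -0.9]
width: 12.3
gripper_force: 60.4
```

Emit:
move_arm(rows="0.005 0 -0.0018 0 0 0 1;0.01 0 -0.0036 0 0 0 1;0.01 0 -0.0036 0 0 0 1")

```text
clock: 5.82
eef_pos: [574.7, -117.3, 99.4]
tool_rot: [-3.141, 0.348, 2.953]
force: [1.6, -0.6, -0.9]
width: 12.4
gripper_force: 60.3
```

Run:
```python
from go import *
s=read_state(); print(s["eef_pos"],s["tool_rot"],s["clock"],s["force"],s["torque"])
for q in(2,-3): tipgo("b",q,41.5,20,14,29.2,dy=1)
```

```text
[ 574.68841864 -117.2660085    99.3780553 ] [-3.140664    0.34823437  2.95297392] 5.8167 [ 1.61852242 -0.63100821 -0.9108746 ] [ 0.05039568 -0.02478204 -0.005077  ]
shift [-0.0007  0.0067  0.0015] turn [-0.0005 -0.0005  0.0002] | dist 2 ang 0
shift [ 0.015   0.0067 -0.0042] turn [-0.0005 -0.0005  0.0002] | dist 5 ang 0
```

Emit:
move_arm(rows="0.005 0 -0.0018 0 0 0 1;0.01 0 -0.0036 0 0 0 1;0.01 0 -0.0036 0 0 0 1")

```text
clock: 6.07
eef_pos: [573.8, -117.1, 100.3]
tool_rot: [-3.141, 0.352, 2.953]
force: [6.9, -1.7, -2.0]
width: 12.6
gripper_force: 59.9
```

Contact at s≈0, which matches the near wall. Next: back off slightly, correct y, then lower the far end by rotating about the tip.

Run:
```python
from go import *
for t,z,q in((20,41.5,2.),(16,42.,1.8),(12,42.7,1.6),(9,43.4,1.4),(7,44,1.3)): tipgo("b",q,z,t,14,29.2,dy=1)
```

```text
shift [-0.0023  0.0068  0.0055] turn [-0.0006  0.0018  0.0002] | dist 3 ang 0
shift [-0.0083  0.0068  0.0244] turn [-0.0006  0.0463  0.0002] | dist 8 ang 4
shift [-0.013   0.0068  0.0431] turn [-0.0006  0.0907  0.0002] | dist 14 ang 8
shift [-0.0156  0.0069  0.0566] turn [-6.00e-04  1.24e-01  1.00e-04] | dist 18 ang 11
shift [-0.0172  0.0069  0.0654] turn [-6.000e-04  1.463e-01  1.000e-04] | dist 20 ang 13
```

Emit:
move_arm(rows="-0.006 0.006 0.002 0 0 0 1;-0.013 0.006 0.022 0 0.046 0 1;-0.018 0.006 0.04 0 0.09 0 1;-0.02 0.006 0.054 0 0.124 0 1;-0.022 0.006 0.063 0 0.146 0 1;-0.022 0.006 0.063 0 0.146 0 1")

```text
clock: 6.57
eef_pos: [586.3, -117.1, 83.7]
tool_rot: [3.138, 0.116, 2.951]
force: [1.9, 0.2, -1.3]
width: 12.6
gripper_force: 60.4
```

Run:
```python
from go import *
s=read_state(); print(s["eef_pos"],s["tool_rot"],s["clock"],s["force"],s["torque"])
for t,z,q in((7,44,1.3),(5,45,1.1),(4,45.3,1.),(0,46,1)): tipgo("b",q,z,t,14,29.2,dy=1)
```

```text
[ 586.30683439 -117.07165586   83.65747383] [3.13814258 0.11630146 2.95103188] 6.5667 [ 1.91326869  0.20510814 -1.25865838] [-0.04501192  0.00201679  0.02640699]
shift [ 0.0021 -0.0012 -0.0004] turn [ 0.0021 -0.0037 -0.001 ] | dist 1 ang 0
shift [-0.0009 -0.0013  0.0065] turn [ 0.0021  0.0185 -0.001 ] | dist 2 ang 2
shift [-0.0021 -0.0013  0.0106] turn [ 0.0021  0.0296 -0.0009] | dist 3 ang 3
shift [-0.0075 -0.0013  0.0293] turn [ 0.0021  0.074  -0.0009] | dist 9 ang 7
```

Emit:
move_arm(rows="0 -0.001 0.005 0.002 0.015 0 1;-0.002 -0.001 0.0106 0.002 0.03 0 1;-0.002 -0.001 0.0106 0.002 0.03 0 1")

```text
clock: 6.82
eef_pos: [586.2, -117.6, 80.3]
tool_rot: [-3.14, 0.072, 2.951]
force: [3.1, 0.0, -0.1]
width: 12.6
gripper_force: 60.5
```

Emit:
move_arm(rows="-0.001 0 0.004 0 0.011 0 1;-0.002 0 0.008 0 0.022 0 1;-0.002 0 0.008 0 0.022 0 1")

```text
clock: 7.07
eef_pos: [587.1, -117.7, 78.3]
tool_rot: [-3.139, 0.039, 2.952]
force: [5.1, -1.0, -0.5]
width: 12.8
gripper_force: 60.4
```

Run:
```python
from go import *
s=read_state(); print(s["eef_pos"],s["tool_rot"],s["clock"],s["force"],s["torque"])
for t,z,q in((2,45.5,1),(0,46,1),(0,46,2)): tipgo("b",q,z,t,14,29.2,dy=1)
```

```text
[ 587.13039416 -117.70095954   78.31287906] [-3.13886746  0.03944021  2.95216492] 7.0667 [ 5.10349025 -1.01311692 -0.54742301] [-0.08736742 -1.08969211  0.03194296]
shift [-0.0041  0.0003  0.002 ] turn [-0.0017  0.0029 -0.0003] | dist 1 ang 0
shift [-0.0074  0.0003  0.0107] turn [-0.0017  0.0251 -0.0003] | dist 4 ang 2
shift [-0.0107  0.0003  0.0108] turn [-0.0017  0.0251 -0.0003] | dist 5 ang 2
```

Emit:
move_arm(rows="-0.005 0 0.006 -0.001 0.012 0 1;-0.007 0 0.011 -0.001 0.025 0 1;-0.007 0 0.011 -0.001 0.025 0 1")

```text
clock: 7.32
eef_pos: [588.5, -118.1, 75.3]
tool_rot: [-3.14, -0.002, 2.952]
force: [2.0, -0.9, 4.6]
width: 12.7
gripper_force: 61.2
```

Emit:
move_arm(rows="0 0 0.004 0 0.006 0 1;0 0 0.008 0 0.011 0 1;0 0 0.008 0 0.011 0 1")

```text
clock: 7.57
eef_pos: [588.6, -118.1, 75.2]
tool_rot: [-3.138, -0.017, 2.952]
force: [-3.0, -0.9, 18.4]
width: 13.0
gripper_force: 63.1
```

Run:
```python
from go import *
s=read_state(); print(s["eef_pos"],s["tool_rot"],s["clock"],s["force"],s["torque"])
for t,z,q in((0,46,1),): tipgo("b",q,z,t,14,29.2,dy=1)
d=save("side","s5"); b=(235,170,335,265)
cv2.imwrite("pics/s5c.png",cv2.resize(d["img"][b[1]:b[3],b[0]:b[2],::-1],None,fx=6,fy=6,interpolation=cv2.INTER_CUBIC))
```

```text
[ 588.60210103 -118.12618112   75.16767047] [-3.13806424 -0.01688861  2.95214632] 7.5667 [-3.04872452 -0.85029865 18.35826826] [ 0.02421966  0.10369203 -0.03407456]
shift [-0.0027  0.0008 -0.0002] turn [-0.0022 -0.0108 -0.0003] | dist 1 ang 1
```

View pics/s5c.png

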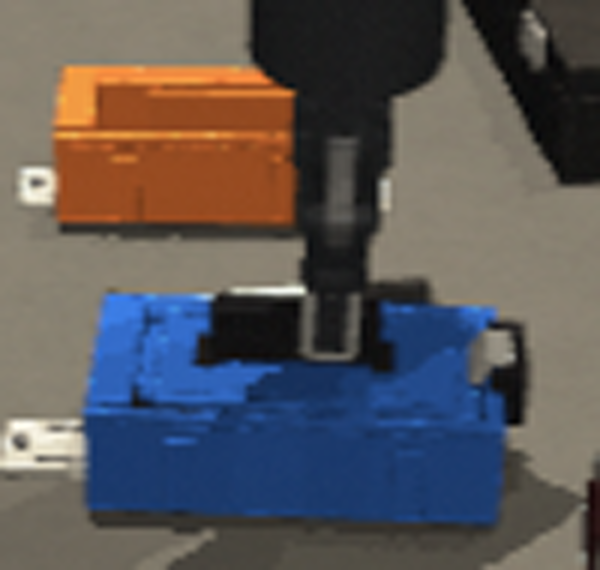

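The picture shows the lid lying level in the blue case, with its edges sunk below the rim and the catch at (490,350) over it. I'll press a little further to confirm, then release.

Emit:
move_arm(rows="-0.001 0 0.003 0 0.004 0 1;-0.001 0 0.006 0 0.006 0 1;-0.001 0 0.006 0 0.006 0 1;-0.001 0 0.006 0 0.006 0 1")

```text
clock: 7.95
eef_pos: [588.6, -118.2, 75.0]
tool_rot: [-3.137, -0.026, 2.953]
force: [-5.6, -0.9, 29.7]
width: 13.0
gripper_force: 64.8
```

Emit:
move_arm(rows="0 0 -0.012 0 -0.01 0 1;0 0 -0.014 0 -0.015 0 0.4;0 0 -0.014 0 -0.015 0 0.4;0 0 -0.014 0 -0.015 0 0.3;0 0 -0.04 0 -0.015 0 0.2;0 0 -0.1 0 -0.015 0 0.1;0 0 -0.16 0 -0.015 0 0.1;0 0 -0.16 0 -0.015 0 0.1")

```text
clock: 8.62
eef_pos: [591.2, -118.1, 121.5]
tool_rot: [-3.14, -0.002, 2.952]
force: [0.5, 0.3, -0.7]
width: 38.5
gripper_force: 0.0
```

Run:
```python
from go import *
s=read_state(); print(s["eef_pos"],s["clock"],s["force"],s["width"])
d=save("side","s6"); b=(235,200,335,265)
cv2.imwrite("pics/s6c.png",cv2.resize(d["img"][b[1]:b[3],b[0]:b[2],::-1],None,fx=8,fy=8,interpolation=cv2.INTER_CUBIC))
```

```text
[ 591.24970354 -118.10056672  121.51584072] 8.6167 [ 0.50697121  0.2687997  -0.66440396] 38.451879168561035
```

View pics/s6c.png

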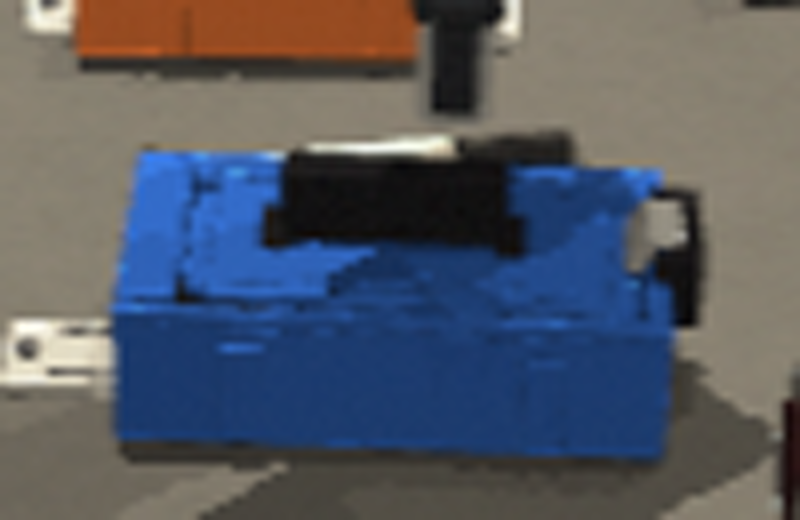

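The picture shows the blue lid fully home: lip over the near end at (190,225), catch (650,235) over the far rim, and the lid flush. That was the tenth picture, so from here I work by numbers and feel. Next is the orange lid. I chose the orange one and left the white decoy, and I'll check its height from two views.

Run:
```python
from go import *
T=dict(np.load("pics/top1.npz"));D=dict(np.load("pics/side1.npz"))
tb=lambda u,v:(280+u/6-.42,165+v/6-.42); sd=lambda u,v:(225+u/3.5-.36,155+v/3.5-.36)
print("near",tri(T,tb(585,437),D,sd(120,493)),"far",tri(T,tb(688,303),D,sd(231,526)))
# predicted from fit
c=np.array([516.9,-337.9]);psi=-.489; e=np.array([np.cos(psi),np.sin(psi)]);n=np.array([-e[1],e[0]])
print("model near+y",c-35*e+7*n,"far-y",c+35*e-7*n)
p=np.r_[c+12*e,95]; rel(p,toolR(psi,0)); print(read_state()["qpos"])
```

```text
near (array([ 486.66080838, -309.16658316,   25.85294395]), np.float64(11.006788723750974)) far (array([ 547.2486018 , -356.5505454 ,   38.18577646]), np.float64(3.4288749874557616))
model near+y [ 489.29009673 -315.27936249] far-y [ 544.50990327 -360.52063751]
shift [ 0.0641 -0.7765  0.0854] turn [-0.0015 -0.0021  0.1906] | dist 235 ang 17
[ 0.5814142   0.82421972 -0.72757736  1.74824213  0.70572084  0.85473849
  0.90651156]
```

Emit:
move_arm(rows="0.008 -0.12 0 0 0 0.03 -0.2;0.016 -0.24 0 0 0 0.06 -0.2;0.025 -0.36 0.02 0 0 0.09 -0.2;0.035 -0.48 0.04 0 0 0.13 -0.2;0.045 -0.6 0.06 0 0 0.16 -0.2;0.055 -0.7 0.075 0 0 0.19 -0.2;0.064 -0.7765 0.085 -0.0015 -0.002 0.19 -0.2;0.064 -0.7765 0.085 -0.0015 -0.002 0.19 -0.2;0.064 -0.7765 0.085 -0.0015 -0.002 0.19 -0.2")

```text
clock: 9.42
eef_pos: [524.4, -345.4, 92.2]
tool_rot: [-3.14, -0.005, 2.65]
force: [0.2, 1.0, -1.0]
width: 51.1
gripper_force: 0.0
```

Run:
```python
from go import *
c=np.array([516.9,-337.9]);psi=-.489; e=np.array([np.cos(psi),np.sin(psi)])
p=np.r_[c+12*e,29]; rel(p,toolR(psi,0)); s=read_state(); print(s["clock"],s["eef_pos"],s["width"],s["qpos"])
```

```text
shift [-0.0073  0.0108  0.2108] turn [-0.0013 -0.0034 -0.0017] | dist 63 ang 0
9.4167 [ 524.38220532 -345.40464214   92.24740455] 51.10980337879452 [ 0.91426868  0.87347848 -0.65251795  1.68664623  0.68565273  0.82967256
  1.02977306]
```

Emit:
move_arm(rows="-0.007 0.01 0.1 -0.001 -0.003 -0.002 -0.2;-0.007 0.01 0.19 -0.001 -0.003 -0.002 -0.2;-0.007 0.01 0.208 -0.001 -0.003 -0.002 -0.2;-0.007 0.01 0.208 -0.001 -0.003 -0.002 -0.2;-0.007 0.01 0.208 -0.001 -0.003 -0.002 0.2;-0.007 0.01 0.208 -0.001 -0.003 -0.002 0.5;-0.007 0.01 0.208 -0.001 -0.003 -0.002 1;-0.007 0.01 0.208 -0.001 -0.003 -0.002 1;-0.007 0.01 0.208 -0.001 -0.003 -0.002 1;-0.007 0.01 0.208 -0.001 -0.003 -0.002 1;-0.007 0.01 0.208 -0.001 -0.003 -0.002 1")

```text
clock: 10.33
eef_pos: [530.5, -342.5, 33.2]
tool_rot: [-3.142, 0.005, 2.657]
force: [-0.8, 1.2, 6.6]
width: 12.4
gripper_force: 61.4
```

Run:
```python
from go import *
c=np.array([516.9,-337.9]);psi=-.489; e=np.array([np.cos(psi),np.sin(psi)])
s=read_state(); print(s["clock"],s["eef_pos"],s["width"],s["qpos"],(s["eef_pos"][:2]-c)@e)
tipgo("o",28,95,20,12,29)
```

```text
10.3333 [ 530.54383697 -342.53172466   33.23861571] 12.407178218306374 [ 0.87531822  0.95030632 -0.5951292   1.70444891  0.75745052  0.72585907
  0.97331611] 14.220542514739979
shift [ 0.5202  1.4351 -0.3849] turn [-0.0381 -0.2169 -0.2127] | dist 472 ang 28
```

Emit:
move_arm(rows="0 0 -0.1 0 0 0 1;0 0 -0.2 0 0 0 1;0 0 -0.3 0 0 0 1;0.03 0.09 -0.4 0 0 -0.03 1;0.07 0.2 -0.45 0 0 -0.07 1;0.11 0.32 -0.45 0 0 -0.11 1;0.16 0.44 -0.45 0 0 -0.15 1;0.2 0.56 -0.45 0 0 -0.2 1;0.25 0.68 -0.45 0 0 -0.215 1;0.29 0.8 -0.45 0 0 -0.215 1;0.33 0.92 -0.45 0 0 -0.215 1;0.36 1 -0.45 0 0 -0.215 1")

```text
clock: 11.33
eef_pos: [573.8, -21.5, 167.1]
tool_rot: [3.139, 0.004, 2.998]
force: [-0.3, 0.1, -1.4]
width: 13.0
gripper_force: 60.3
```

Run:
```python
from go import *
s=read_state(); print(s["clock"],s["eef_pos"],s["width"],s["qpos"])
tipgo("o",28,95,20,14.2,33.2)
```

```text
11.3333 [573.7993626  -21.48794412 167.14583761] 12.987145369690378 [ 0.46956828  0.73280479 -0.78338352  1.80073879  0.65531267  0.88403756
  0.80835954]
shift [-0.0006  0.4473  0.0494] turn [ 0.0017 -0.22    0.002 ] | dist 135 ang 20
```

Emit:
move_arm(rows="0 0.12 0 0 -0.04 0 1;0 0.24 0.01 0 -0.09 0 1;0 0.35 0.03 0 -0.14 0 1;0 0.447 0.049 0.001 -0.19 0.002 1;0 0.447 0.049 0.001 -0.22 0.002 1;0 0.447 0.049 0.001 -0.22 0.002 1;0 0.447 0.049 0.001 -0.22 0.002 1;0 0.447 0.049 0.001 -0.22 0.002 1")

```text
clock: 12.0
eef_pos: [593.7, 105.1, 151.8]
tool_rot: [-3.139, 0.348, 2.99]
force: [-0.2, -0.1, -1.4]
width: 12.4
gripper_force: 60.4
```

Run:
```python
from fit import *
from go import *
s=read_state(); print(s["clock"],s["eef_pos"],s["force"],s["qpos"])
T=get_image("top"); D=get_image("side"); np.savez("pics/t7.npz",**T); np.savez("pics/s7.npz",**D)
for z in (95,60,42): tipgo("o",26,z,20,14.2,33.2,dy=1)
# seen lid in top view: extreme far-edge corners of orange above case
im=T["img"]; b=(195,150,270,245); h=hullmask(T,b,"o").reshape(-1,2)/8+np.array(b[:2])-.44
R0=R.from_euler("xyz",s["tool_rot"]); Rl=R0*R.from_euler("xyz",[np.pi,0,np.pi]).inv(); L=s["eef_pos"]-Rl.apply([14.2,0,33.2])
for q in((63,28,4),(63,-28,4)): print(q,np.round(proj(T,L+Rl.apply(q)),1))
print(np.round(h[h[:,1]<185],1).tolist())
```

```text
12.0 [593.71046793 105.07995775 151.8422688 ] [-0.19404002 -0.05565814 -1.4074601 ] [-0.00898213  0.62021427 -0.43973291  2.03878092  1.13826531  0.45710942
  0.05582514]
shift [ 0.0114  0.0253 -0.0074] turn [-0.0025 -0.0008 -0.0039] | dist 9 ang 0
shift [0.0512 0.0255 0.1023] turn [-0.0025 -0.0008 -0.0039] | dist 35 ang 0
shift [0.0716 0.0256 0.1587] turn [-0.0025 -0.0008 -0.0039] | dist 53 ang 0
(63, 28, 4) [223.6 168.3]
(63, -28, 4) [244.6 171.7]
[[224.9, 167.8], [237.8, 169.9], [242.3, 170.7], [242.9, 170.8], [243.8, 171.1], [244.1, 171.2], [244.3, 171.4], [244.6, 171.9], [247.6, 181.8], [247.7, 182.3], [247.8, 183.6], [247.8, 184.3], [219.7, 184.8], [219.6, 184.6], [219.6, 183.2], [219.7, 181.4], [219.8, 180.8], [222.8, 169.4], [223.1, 168.8], [223.3, 168.3], [223.7, 167.9], [223.9, 167.8]]
```

Run:
```python
from go import *
s=read_state(); print(s["clock"],s["eef_pos"],s["force"])
for z in (60,42): tipgo("o",26,z,20,14.2,33.2,dy=.4)
```

```text
12.1 [594.14650313 104.48287927 151.69536571] [-0.31775224 -0.1887059  -0.38847435]
shift [0.0512 0.0235 0.1023] turn [-0.0025 -0.0008 -0.0039] | dist 35 ang 0
shift [0.0716 0.0236 0.1587] turn [-0.0025 -0.0008 -0.0039] | dist 53 ang 0
```

Emit:
move_arm(rows="0.01 0.023 0 -0.002 0 -0.004 1;0.03 0.023 0.05 -0.002 0 -0.004 1;0.05 0.023 0.1 -0.002 0 -0.004 1;0.05 0.023 0.1 -0.002 0 -0.004 1;0.05 0.023 0.1 -0.002 0 -0.004 1")

```text
clock: 12.52
eef_pos: [590.0, 113.4, 117.4]
tool_rot: [-3.14, 0.346, 2.998]
force: [-0.6, 0.2, -0.9]
width: 12.5
gripper_force: 60.2
```

Run:
```python
from go import *
s=read_state(); print(s["clock"],s["eef_pos"],s["force"])
for z in (60,42): tipgo("o",26,z,20,14.2,33.2,dy=.4)
```

```text
12.5167 [589.99601327 113.36999824 117.39969278] [-0.61816901  0.19411451 -0.88588166]
shift [-0.0049 -0.0039  0.001 ] turn [-0.0002 -0.002   0.0023] | dist 2 ang 0
shift [ 0.0155 -0.0038  0.0575] turn [-0.0002 -0.002   0.0023] | dist 18 ang 0
```

Emit:
move_arm(rows="0.005 -0.003 0.02 0 0 0.002 1;0.01 -0.004 0.04 0 -0.001 0.002 1;0.0155 -0.004 0.0575 0 -0.002 0.002 1;0.0155 -0.004 0.0575 0 -0.002 0.002 1;0.0155 -0.004 0.0575 0 -0.002 0.002 1")

```text
clock: 12.93
eef_pos: [592.1, 112.4, 100.9]
tool_rot: [3.141, 0.351, 2.995]
force: [0.4, -0.3, -1.1]
width: 12.2
gripper_force: 60.3
```

Run:
```python
from go import *
s=read_state(); print(s["clock"],s["eef_pos"],s["force"],s["torque"])
for q in (26,16,6): tipgo("o",q,42,20,14.2,33.2,dy=.4)
```

```text
12.9333 [592.05801795 112.39270215 100.92342104] [ 0.36136403 -0.34738139 -1.10124984] [0.10249846 0.45804019 0.03612838]
shift [ 0.0037 -0.0017  0.0033] turn [0.0006 0.0015 0.    ] | dist 2 ang 0
shift [ 0.035  -0.0017 -0.0081] turn [0.0006 0.0015 0.    ] | dist 11 ang 0
shift [ 0.0663 -0.0016 -0.0196] turn [0.0006 0.0015 0.    ] | dist 21 ang 0
```

Emit:
move_arm(rows="0.015 -0.001 0 0 0.001 0 1;0.03 -0.0015 -0.005 0 0.001 0 1;0.045 -0.0015 -0.011 0 0.001 0 1;0.058 -0.0015 -0.015 0 0.001 0 1;0.066 -0.0015 -0.018 0 0.001 0 1;0.066 -0.0015 -0.018 0 0.001 0 1;0.066 -0.0015 -0.018 0 0.001 0 1")

```text
clock: 13.52
eef_pos: [571.4, 115.0, 98.8]
tool_rot: [3.141, 0.35, 2.995]
force: [-0.3, 0.0, -1.9]
width: 12.2
gripper_force: 60.3
```

Run:
```python
from go import *
s=read_state(); print(s["clock"],s["eef_pos"],s["force"],s["torque"])
for q in (6,3,0): tipgo("o",q,42,20,14.2,33.2,dy=.4)
```

```text
13.5167 [571.39807254 115.01203776  98.8305102 ] [-0.30427807  0.02975276 -1.93982992] [ 0.11621056  0.51909157 -0.05417743]
shift [-0.0013 -0.0002 -0.0023] turn [0.0004 0.0003 0.0004] | dist 1 ang 0
shift [ 0.0081 -0.0002 -0.0057] turn [0.0004 0.0003 0.0004] | dist 3 ang 0
shift [ 0.0175 -0.0002 -0.0091] turn [0.0004 0.0003 0.0004] | dist 6 ang 0
```

Emit:
move_arm(rows="0.005 0 -0.0018 0 0 0 1;0.01 0 -0.0036 0 0 0 1;0.01 0 -0.0036 0 0 0 1")

```text
clock: 13.77
eef_pos: [567.8, 115.5, 98.4]
tool_rot: [3.141, 0.349, 2.995]
force: [-0.6, -0.3, -0.7]
width: 12.6
gripper_force: 60.3
```

Emit:
move_arm(rows="0.003 0 -0.001 0 0 0 1;0.006 0 -0.002 0 0 0 1;0.006 0 -0.002 0 0 0 1")

```text
clock: 14.02
eef_pos: [566.4, 115.7, 98.6]
tool_rot: [3.141, 0.35, 2.995]
force: [0.3, 0.5, -1.8]
width: 12.2
gripper_force: 60.3
```

Emit:
move_arm(rows="0.003 0 -0.0005 0 0 0 1;0.006 0 -0.001 0 0 0 1;0.006 0 -0.001 0 0 0 1")

```text
clock: 14.27
eef_pos: [565.9, 115.7, 98.9]
tool_rot: [3.141, 0.352, 2.995]
force: [4.6, -0.5, 0.6]
width: 12.5
gripper_force: 60.3
```

Emit:
move_arm(rows="0.003 0 -0.001 0 0 0 1;0.005 0 -0.002 0 0 0 1;0.005 0 -0.002 0 0 0 1")

```text
clock: 14.52
eef_pos: [565.4, 115.7, 99.4]
tool_rot: [3.141, 0.354, 2.994]
force: [7.3, -0.9, -0.6]
width: 12.1
gripper_force: 60.2
```

Run:
```python
from go import *
s=read_state(); print(s["clock"],s["eef_pos"],s["force"],s["torque"])
for q in (0,-3): tipgo("o",q,41.5,20,14.2,33.2,dy=.4)
```

```text
14.5167 [565.37606127 115.67893716  99.40033297] [ 7.2757801  -0.86675912 -0.60784865] [-0.14386689 -1.28938083  0.01385752]
shift [-0.0002  0.0005  0.0011] turn [ 0.      0.0029 -0.0003] | dist 0 ang 0
shift [ 0.0092  0.0005 -0.0023] turn [ 0.      0.0029 -0.0003] | dist 3 ang 0
```

Run:
```python
from go import *
for t,z,q in((20,41.5,1.2),(16,42.,1.1),(12,42.7,.9),(9,43.4,.7),(7,44,.6)): tipgo("o",q,z,t,14.2,33.2,dy=.4)
```

```text
shift [-0.004   0.0005  0.0025] turn [ 0.      0.0029 -0.0003] | dist 1 ang 0
shift [-0.0112  0.0005  0.0191] turn [ 0.      0.0473 -0.0003] | dist 7 ang 4
shift [-0.0172  0.0005  0.0354] turn [ 0.      0.0918 -0.0003] | dist 12 ang 8
shift [-0.0208  0.0005  0.0472] turn [ 0.      0.1251 -0.0003] | dist 15 ang 11
shift [-0.023   0.0005  0.0548] turn [ 0.      0.1473 -0.0003] | dist 18 ang 13
```

Emit:
move_arm(rows="-0.008 0 0.001 0 0 0 1;-0.016 0 0.017 0 0.046 0 1;-0.022 0 0.033 0 0.09 0 1;-0.025 0 0.045 0 0.124 0 1;-0.028 0 0.053 0 0.147 0 1;-0.028 0 0.053 0 0.147 0 1;-0.028 0 0.053 0 0.147 0 1")

```text
clock: 15.1
eef_pos: [575.6, 113.5, 85.2]
tool_rot: [3.14, 0.117, 2.991]
force: [-0.9, -0.0, -2.1]
width: 12.4
gripper_force: 60.2
```

Run:
```python
from go import *
s=read_state(); print(s["eef_pos"],s["tool_rot"],s["clock"],s["force"],s["torque"])
for t,z,q in((7,44,.6),(5,45,.5),(4,45.3,.4),(0,46,.3)): tipgo("o",q,z,t,14.2,33.2,dy=.4)
```

```text
[575.64126576 113.46539572  85.23843458] [3.13985115 0.11650089 2.99133114] 15.1 [-0.89821014 -0.0126018  -2.06725488] [ 0.00526933  0.20394306 -0.00776182]
shift [-0.006   0.0028 -0.0031] turn [ 0.0009 -0.0036 -0.0021] | dist 2 ang 0
shift [-0.0098  0.0028  0.0026] turn [ 0.0009  0.0186 -0.002 ] | dist 3 ang 2
shift [-0.0114  0.0028  0.0062] turn [ 0.0009  0.0297 -0.002 ] | dist 4 ang 3
shift [-0.0176  0.0028  0.0223] turn [ 0.001   0.0742 -0.002 ] | dist 9 ang 7
```

Emit:
move_arm(rows="-0.005 0.002 0.003 0 0.015 -0.001 1;-0.008 0.0025 0.006 0 0.03 -0.002 1;-0.008 0.0025 0.006 0 0.03 -0.002 1")

```text
clock: 15.35
eef_pos: [577.5, 115.0, 84.1]
tool_rot: [-3.141, 0.07, 2.999]
force: [-0.5, 0.2, 0.8]
width: 12.4
gripper_force: 60.5
```

Emit:
move_arm(rows="-0.002 0 0.004 0 0.011 0 1;-0.003 0 0.008 0 0.022 0 1;-0.003 0 0.008 0 0.022 0 1")

```text
clock: 15.6
eef_pos: [578.8, 114.5, 81.8]
tool_rot: [-3.141, 0.034, 2.999]
force: [-0.6, -0.4, 0.4]
width: 12.7
gripper_force: 60.5
```

Run:
```python
from go import *
s=read_state(); print(s["eef_pos"],s["tool_rot"],s["clock"],s["force"],s["torque"])
for t,z,q in((2,45.5,.3),(0,46,.3)): tipgo("o",q,z,t,14.2,33.2,dy=.4)
```

```text
[578.83613731 114.50429083  81.76871715] [-3.14062761  0.03439437  2.99865899] 15.6 [-0.64135602 -0.42987091  0.43715386] [-0.09648293  0.36341111  0.08712717]
shift [-0.0059 -0.0022  0.0015] turn [-0.0005 -0.0003  0.0026] | dist 2 ang 0
shift [-0.0097 -0.0022  0.0089] turn [-0.0006  0.0219  0.0026] | dist 4 ang 2
```

Emit:
move_arm(rows="-0.002 -0.001 0.005 0 0.012 0.002 1;-0.005 -0.002 0.01 0 0.025 0.002 1;-0.005 -0.002 0.01 0 0.025 0.002 1")

```text
clock: 15.85
eef_pos: [580.5, 113.7, 79.3]
tool_rot: [-3.141, -0.006, 2.994]
force: [-4.8, -1.4, 6.0]
width: 12.2
gripper_force: 61.2
```

Emit:
move_arm(rows="0 0 0.004 0 0.006 0 1;0 0 0.008 0 0.011 0 1;0 0 0.008 0 0.011 0 1")

```text
clock: 16.1
eef_pos: [580.6, 113.7, 79.2]
tool_rot: [-3.14, -0.021, 2.995]
force: [-8.6, -3.3, 21.3]
width: 12.4
gripper_force: 63.2
```

Run:
```python
from go import *
s=read_state(); print(s["eef_pos"],s["tool_rot"],s["clock"],s["force"],s["torque"],s["width"])
for t,z,q in((0,46,.3),): tipgo("o",q,z,t,14.2,33.2,dy=.4)
```

```text
[580.64850253 113.72189456  79.17227404] [-3.14014883 -0.02109772  2.99453069] 16.1 [-8.6115878  -3.2882911  21.31164978] [-0.56467141  1.64955303  0.01044603] 12.35658290290436
shift [-0.0037 -0.0005 -0.0002] turn [-0.0009 -0.0134 -0.    ] | dist 1 ang 1
```

Emit:
move_arm(rows="0.002 0 0.003 0 0.002 0 1;0.003 0 0.006 0 0.003 0 1;0.003 0 0.006 0 0.003 0 1;0.003 0 0.006 0 0.003 0 1")

```text
clock: 16.43
eef_pos: [580.6, 113.7, 79.1]
tool_rot: [-3.14, -0.023, 2.995]
force: [-9.0, -4.8, 31.5]
width: 12.9
gripper_force: 64.6
```

Emit:
move_arm(rows="0 0 -0.012 0 -0.01 0 1;0 0 -0.014 0 -0.015 0 0.4;0 0 -0.014 0 -0.015 0 0.4;0 0 -0.014 0 -0.015 0 0.3;0 0 -0.04 0 -0.015 0 0.2;0 0 -0.1 0 -0.015 0 0.1;0 0 -0.16 0 -0.015 0 0.1;0 0 -0.16 0 -0.015 0 0.1")

```text
clock: 17.1
eef_pos: [583.6, 114.8, 126.2]
tool_rot: [3.139, 0.003, 2.995]
force: [0.4, 1.2, 0.0]
width: 38.8
gripper_force: 0.0
```

```bash
cat > f8.py <<'E'
from go import *
s=read_state(); print(s["clock"],s["eef_pos"],s["force"])
D=get_image("side"); np.savez("pics/s8.npz",**D)
# grip bar top edge (dark) in side view: pixel rows of dark mask bounding, vs prediction for home
def bar(c,lid0,tilt):
    x,y,psi,h,l=CASE[c]; e=np.array([np.cos(psi),np.sin(psi),0]);n=np.array([-e[1],e[0],0])
    tip=np.array([x,y,46.])+e*(lid0-h); t=np.radians(tilt)
    f=lambda a,b,z: tip+e*((a+l)*np.cos(t)-z*np.sin(t))+n*b+np.array([0,0,(a+l)*np.sin(t)+z*np.cos(t)])
    return [np.round(proj(D,f(a,b,z)),1) for a,b,z in((-35,7,34),(35,7,34),(-35,-7,8),(35,-7,8))]
for c in "bo":
    for tilt in(0,4.5): print(c,tilt,*bar(c,1,tilt))
g=D["img"].max(2)
for c,b in(("b",(262,208,306,236)),("o",(240,170,300,205))):
    m=(g[b[1]:b[3],b[0]:b[2]]<45); print(c); print("\n".join("%d "%(b[1]+i)+"".join("#" if v else "." for v in r) for i,r in enumerate(m)))
E
python3 f8.py
```

```text
17.1 [583.64173574 114.84440702 126.2234168 ] [0.44370642 1.15924859 0.04323452]
b 0 [270.2 218.4] [299.  219.5] [269.8 230.5] [298.5 231.6]
b 4.5 [269.1 217.3] [297.9 216.4] [269.5 229.4] [298.3 228.6]
o 0 [257.2 177.4] [281.1 177.8] [257.1 187.5] [280.9 187.9]
o 4.5 [256.2 176.8] [280.1 175.4] [256.8 186.9] [280.7 185.6]
b
208 ............................................
209 ............................................
210 ............................................
211 ............................................
212 ............................................
213 ............................................
214 ............................................
215 ............................................
216 ............................................
217 ....................................#.......
218 ..............................#....#########
219 .........###...................#############
220 .........###################..######........
221 .........###########################........
222 ........############################........
223 ........##########################
[... 2175 characters left out ...]
.............................................#....
195 ............................................................
196 ............................................................
197 ............................................................
198 ............................................................
199 ............................................................
200 ............................................................
201 ............................................................
202 ............................................................
203 ............................................................
204 ............................................................
```

Both grip bars appear level at the home position in the image. They matched the home height under a 30 N press, and nothing else was touched. Handing in.

```bash
python3 -c "
from cell import *
print(finish_job())"
```

```text
the job is handed in; nothing more can be done
None
```

Both cases are closed with the lids of their own colour, each lying level at its home height under a press of about 30 N, and the job was handed in at about 17 s; the blue lid I saw under its catch, but I judged the orange snap from height, force and the image outline.

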